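# Charge the microscope's air-isolation platform by hand and shut it off

### The job

The microscope's air-cushion platform has gone soft: pump its spring-return plunger again and again with the fingertips, with the valve open, until the orange indicator pin stands fully out of its collar with its green band showing. Then push the blue lever of the ball valve round until it is fully shut, straight across the pipe, and let go. Do not touch the pin or the microscope, and leave the small things standing about where they are.

Things in the scene. Friction and masses are not known exactly. Their poses are not given: they have to be found in the camera images.
- station: air-isolation platform and its hand-pump console, fixed. Origin on the bench under the console; x away from the robot, z up. Console: grey box, x -180..160, y -75..75 mm, deck 65 mm high. On y = 0: pump at x 30; brass pipe (13 mm thick, up to 90 mm high) from it to x -105, ball valve at x -70. Indicator at x 105, y 25. Platform at y -75..-655, x -210..210, its dark grey plate 82 mm high
- pump_top (a point): centre of the top of the pump's black mushroom knob (58 mm across, blue disc on top; 168 mm above the bench at rest). The knob sits on a spring over an aluminium barrel and moves straight down
- pump (a joint): plunger travel: 0 at rest (top), 0.030 m fully down at its hard stop; a spring returns it. Pressing takes about 6 N at the top, about 12 N just before the stop. Each deep stroke (25 to 30 mm), once the knob has been let right up again (to 3 mm or less), adds one shot of air; strokes under 20 mm add next to nothing. 4 to 7 deep strokes are needed; once the pin is out the pump merely idles
- pin_tip (a point): centre of the top of the indicator pin (13 mm across, orange, with a green band round the part that comes out last); it rises straight up out of a black collar 23 mm across whose rim is 77 mm above the bench
- pin_head: the indicator pin itself; same origin as the pin's top centre. Only an indicator: it moves with the pressure and must not be touched
- pin (a joint): how far the indicator pin stands out of its collar: 0 flush, 0.024 m fully out. It starts at 0 to 0.004 m, creeps up by up to 1 mm a stroke to about 0.006 m, and pops the rest of the way at once during the last stroke; it then stays out by itself
- valve (a joint): ball valve lever angle: 0 open (lever in line with the pipe, pointing to the station's -x), 1.57 shut (lever crosswise, pointing to the station's +y); there is a stop at each end. It swings level, clockwise seen from above, and stays where it is left. It takes about 1 N at the tip
- valve_tip (a point): outer end of the lever at mid height of its blue sleeve: 92 mm from the pivot, 112 mm above the bench. The sleeve covers the outer 60 mm, is 16 mm wide and 14 mm high (104 to 118 mm above the bench), free all round; below it are only the deck (65 mm) and, within 42 mm of the pivot, the pipe (90 mm)
- valve_pivot (a point): point on the vertical axis of the valve lever, 112 mm above the bench
- microscope: white and black upright microscope on the platform, 450 mm high; fixed. Origin under its base's centre, 420 mm to the station's -y side and 82 mm above the bench; nothing of it comes closer than 270 mm to the pump's axis. Not to be touched
- oil_bottle: small amber glass bottle of immersion oil, 32 mm across, 75 mm high, loose; origin at its underside's centre
- objective_case: clear round case with black cap, 42 mm across, 66 mm high, loose; origin at its underside's centre
- dust_blower: black rubber dust blower standing on its base, 58 mm across, 108 mm high, loose; origin at its underside's centre
- slide_box: blue slide box, 100 x 85 x 35 mm, loose; origin at its underside's centre
- petri_dish: lidded glass dish, 92 mm across, 16 mm high, loose; origin at its underside's centre
- coverslip_box: white coverslip box with red lid, 34 x 30 x 22 mm, loose, on the platform's dark grey plate; origin at its underside's centre

How it is judged:
On the way, in this order (a step that is already met when the one before it is completed fails the run):
1. the pin is pumped fully out while the valve is open (value of joint pin above 0.0205 m and value of joint valve below 0.5 rad), for 0.2 s.
2. the valve lever is pushed across to shut (value of joint valve above 1.4 rad and value of joint pin above 0.0205 m), for 0.2 s.
At the end, for the whole second after the job is handed in: the pin stands at least 20.5 mm out of its collar (24 mm is fully out), the valve lever is within 0.17 rad of its shut stop, and the plunger has come back up to within 3 mm of the top (all of step 2 and value of joint pump below 0.003 m); the robot touches nothing.
It fails at once if the indicator pin is touched (contact force between any of the fingers, the arm and pin_head above 0.5 N).
It fails at once if the microscope is bumped (contact force between any of the fingers, the arm and microscope above 1 N).
It fails at once if a bystander is lifted, carried or pushed more than 20 mm (distance of any of oil_bottle, objective_case, dust_blower, slide_box, petri_dish, coverslip_box from where it was at the start of the episode above 0.02 m).
It also fails if it takes over 51 s, if anything falls off the work surface, if the arm or the gripper's body presses on something with over 40 N, if the wrist force passes 120 N, or if a joint passes its speed limit or range.

### The arm

A 7-joint arm with a two-finger parallel gripper is mounted at the origin on the work surface. World frame = base frame: x ahead of the robot, y to its left, z up, the work surface at z = 0. Lengths are in m, angles in rad, forces in N, time in s.
With the tool pointing down it reaches from about 0.4 to 0.9 m from the base axis. Payload 5.5 kg.
Tool frame: the origin (TCP) lies midway between the tips of the shut fingers; the grasp point (between the pads) lies 19 mm behind it; z points along the fingers, y is the line along which they close (so a half turn about z gives the same grasp; the last joint's range is limited). The gripper opens to 92 mm and grips with 3 to 60 N. Pads are 19 mm wide; open, the fingers measure 130 mm over their backs; the gripper's body (75 mm by 190 mm) begins 47 mm behind the grasp point.
Start: joints at [-0.99, 0.501, -0.427, 1.55, 0.221, 1.138, -0.21], TCP at [0.203, 0.617, 0.227] pointing down, gripper open.
Joint ranges: [-2.88, 2.88], [-0.31, 2.03], [-1.54, 1.56], [0.2, 2.42], [-1.41, 4.55], [0.19, 2.02], [-2.57, 2.57]. Speed limits (rad/s): [2.57, 2.57, 3.14, 3.14, 3.14, 3.14, 3.14].

### API

Orientations are given as a unit quaternion [w, x, y, z].
In Python, from plant import manip, imaging, job gives the robot as it stands. Calls block until the motion is done:
- manip.move_to(position, orientation): joint-space move of the TCP to a pose.
- manip.movel(position, attitude=None, v=0.15): straight line of the TCP; attitude=None keeps the orientation; v is the mean speed in m/s.
- manip.move_joints(angles): joint-space move.
- manip.grip(opening, force=None): finger opening in m; force is the grip in N (None keeps the last); returns when the fingers have stopped.
- manip.dwell(seconds).
- manip.solve_ik(position, orientation): joint angles nearest the present ones, or None.
- imaging.snapshot(name): name is "side" or "top"; returns the picture (480x640x3 uint8, red, green, blue); there is no depth.
- imaging.calibration(name): a dict with "intrinsics" (3x3 intrinsics, pixels), "cam_to_world" (4x4, takes a point from camera to world coordinates). Camera axes: x right, y down, z forward; pixel columns grow to the right and rows downward; lengths in m; the calibration is good to about 2 mm. A picture is of the moment at which its call begins. calibration takes no time and is no camera call.
A pose or a line that the arm cannot do raises manip.IKError and nothing moves.
- job.close_job(): hands the job in; it is judged then, once.
Trained networks look in the newest picture that a camera, given by its name, has taken for a name from the list of things; names that differ only in an ending like _2 or _b are one class to them, and where a whole thing is asked for, a point or a joint stands for the part that bears it (a point fixed in the world has none). Each returns a list of dicts, best first, with "confidence" (0 to 1); they miss things now and then, are a little off and sometimes report something else, mostly with a low value. They report only what shows in the picture. A call takes as long as a camera call.
- imaging.search_frame(query, camera): "bbox" ([centre column, centre row, width, height] in pixels, round what is visible of it).
- imaging.tip_of(query, camera): "at" ([column, row] in pixels: a listed point, or the origin of a listed thing).
Readings, each from a call of its own:
- manip.current_t(): time.
- manip.current_qpos(): joint angles.
- manip.current_qvel(): joint speeds.
- manip.current_effort(): joint torques, N m.
- manip.current_position(): TCP position.
- manip.current_tcp_rot(): TCP orientation.
- manip.current_force(): force on the tool from outside, world axes, zero at the start.
- manip.current_torque(): the same for the moment, N m.
- manip.current_width(): finger opening in m.
- manip.current_gripper_force(): force on a finger pad.
Only numpy, scipy, OpenCV 4.12 (cv2) and the standard library are available. Lean on these libraries where they do the work, as an engineer would, in place of code of your own. Each camera call takes 0.05 s, during which the arm holds its last target. There are 200 camera calls.

## Working session

There is one attempt and no reset: what is moved stays moved. The work goes in short steps, each a Python script; the robot and the scene stay as the last script left them, time stands still between calls to the robot, and variables do not carry over. Pictures are saved under pics/ and viewed, at most 10 in all, crops included, and the job is handed in when it is done.

```bash
mkdir -p pics
cat > h.py <<'E'
import numpy as np, cv2
from plant import manip, imaging, job
def ray(cam,px):
    c=imaging.calibration(cam);K=np.array(c["intrinsics"]);T=np.array(c["cam_to_world"])
    d=T[:3,:3]@np.linalg.inv(K)@np.array([px[0],px[1],1.]);return T[:3,3],d/np.linalg.norm(d)
def tri(a,b):
    A=np.zeros((3,3));v=np.zeros(3)
    for cam,p in a if b is None else (a,b):
        o,d=ray(cam,p);P=np.eye(3)-np.outer(d,d);A+=P;v+=P@o
    x=np.linalg.solve(A,v)
    return x
def atz(cam,px,z):
    o,d=ray(cam,px);return o+d*(z-o[2])/d[2]
def proj(cam,X):
    c=imaging.calibration(cam);T=np.linalg.inv(np.array(c["cam_to_world"]));p=np.array(c["intrinsics"])@(T[:3,:3]@X+T[:3,3]);return p[:2]/p[2]
def save(cam,name):
    im=imaging.snapshot(cam);cv2.imwrite(f"pics/{name}.png",im[:,:,::-1]);return im
E
python3 - <<'E'
from h import *
np.set_printoptions(precision=4,suppress=True)
for c in("side","top"): save(c,c+"0"); print(c,np.array(imaging.calibration(c)["cam_to_world"])[:3])
for q in["pump_top","pin_tip","valve_tip","valve_pivot","station","microscope","oil_bottle","objective_case","dust_blower","slide_box","petri_dish","coverslip_box"]:
    r={c:imaging.tip_of(q,c)[:2] for c in("side","top")}
    print(q,{c:[(np.round(x["at"],1).tolist(),round(x["confidence"],2)) for x in v] for c,v in r.items()})
    if r["side"] and r["top"]: print("   ",tri(("side",r["side"][0]["at"]),("top",r["top"][0]["at"])))
print(manip.current_t(),manip.current_tcp_rot())
E
```

```text
side [[ 0.7251 -0.4859  0.488   0.0724]
 [-0.6886 -0.502   0.5234 -0.4364]
 [-0.0093 -0.7155 -0.6985  0.8168]]
top [[-0.0021 -0.9959  0.0901  0.4602]
 [-0.9997  0.0042  0.0235  0.056 ]
 [-0.0238 -0.0901 -0.9957  1.1029]]
pump_top {'side': [([349.0, 202.1], 0.77)], 'top': [([312.4, 177.3], 0.71)]}
    [0.6408 0.0935 0.1741]
pin_tip {'side': [], 'top': [([303.2, 146.3], 0.35)]}
valve_tip {'side': [([278.4, 260.6], 0.66), ([245.4, 227.8], 0.44)], 'top': [([303.8, 278.1], 0.73)]}
    [0.4487 0.1152 0.1063]
valve_pivot {'side': [], 'top': [([311.2, 233.3], 0.64)]}
station {'side': [([337.7, 259.4], 0.71)], 'top': [([316.4, 203.5], 0.94)]}
    [0.612  0.0936 0.0051]
microscope {'side': [([491.6, 349.4], 0.79), ([291.4, 200.0], 0.18)], 'top': []}
oil_bottle {'side': [([252.7, 253.3], 0.76)], 'top': [([236.8, 266.6], 0.64), ([312.4, 179.7], 0.5)]}
    [ 0.4748  0.2698 -0.0058]
objective_case {'side': [([321.3, 219.9], 0.81)], 'top': [([254.6, 170.1], 0.94)]}
    [0.6882 0.2333 0.0006]
dust_blower {'side': [([284.0, 234.1], 0.69)], 'top': [([247.2, 218.5], 0.71)]}
    [0.5742 0.2493 0.0116]
slide_box {'side': [([294.9, 199.4], 0.82), ([282.2, 256.8], 0.63)], 'top': [([197.2, 173.2], 0.69)]}
    [ 0.6887  0.3583 -0.0008]
petri_dish {'side': [([248.9, 226.0], 0.61)], 'top': [([196.8, 245.0], 0.67)]}
    [ 0.5249  0.3571 -0.    ]
coverslip_box {'side': [([367.4, 304.4], 0.62)], 'top': []}
1.3 [-0.      0.1582  0.9874 -0.    ]
```

```bash
ls; ls pics
```

```text
h.py
pics
side0.png
top0.png
```

View pics/side0.png

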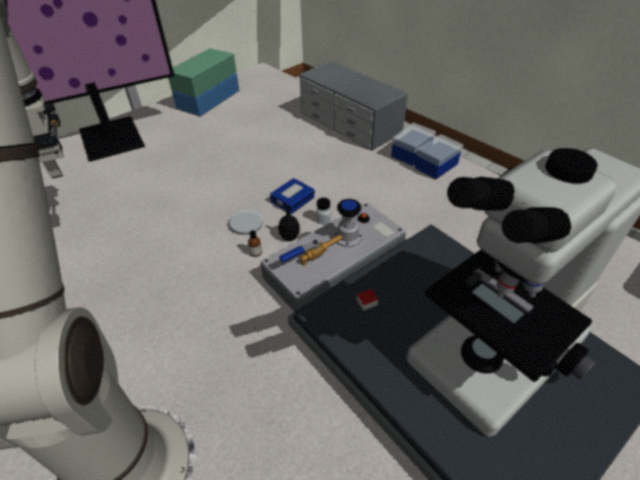

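View pics/top0.png

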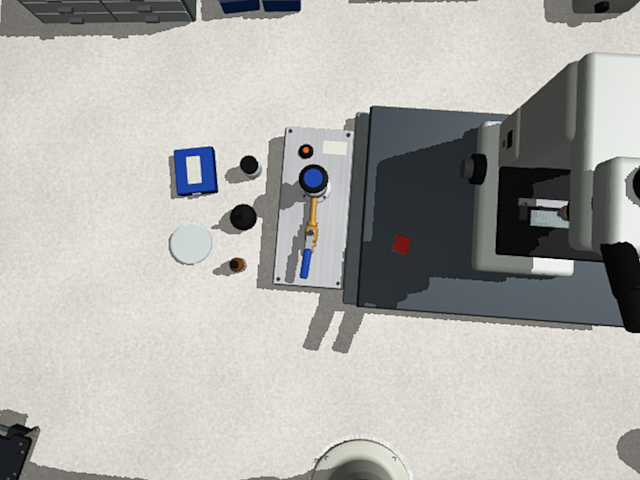

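The top view shows the knob at about (313,179), the pin at (306,151), the valve at (311,233) and the lever tip at (304,278). The bottle, blower and case stand to the left of the console at columns 237–250, and the gripper is at lower left. Next I'll fit the station pose and plan the joints.

```bash
cat >> h.py <<'E'
from scipy.optimize import least_squares
from scipy.spatial.transform import Rotation as Rot
def quat(psi): # tool down, closing axis (tool y) at world angle psi
    z=np.array([0,0,-1.]);y=np.array([np.cos(psi),np.sin(psi),0]);x=np.cross(y,z)
    q=Rot.from_matrix(np.c_[x,y,z]).as_quat();return np.r_[q[3],q[:3]]
def S(p,pose): c,s=np.cos(pose[2]),np.sin(pose[2]);return np.array([pose[0]+c*p[0]-s*p[1],pose[1]+s*p[0]+c*p[1],p[2]])
E
python3 - <<'E'
from h import *
np.set_printoptions(precision=4,suppress=True)
obs=[("side",(349,202.1),(.03,0,.168)),("top",(312.4,177.3),(.03,0,.168)),("top",(311.2,233.3),(-.07,0,.112)),("top",(304.5,148.5),(.105,.025,.079)),("side",(337.7,259.4),(0,0,0)),("top",(316.4,203.5),(0,0,0))]
f=lambda p:np.concatenate([proj(c,S(np.array(q),p))-px for c,px,q in obs])
r=least_squares(f,[.61,.094,-.07],loss="soft_l1");print(r.x,f(r.x).reshape(-1,2))
P=r.x;np.save("pose.npy",P)
piv=S((-.07,0,.112),P)
t=atz("top",(303.8,278.1),.112);d=t-piv;print("pump",S((.03,0,.168),P),"piv",piv,"tip",t,"len",np.linalg.norm(d),"valve",(P[2]+np.pi-np.arctan2(d[1],d[0])))
for psi in(P[2]+np.pi/2,P[2]):
  for p in((.03,0,.21),(.03,0,.135),(-.145,-.04,.14),(-.145,-.04,.096),(-.09,.075,.096)):
    print(manip.solve_ik(S(p,P),quat(psi)))
E
```

```text
[ 0.6125  0.0955 -0.054 ] [[-0.0117  1.6891]
 [ 0.1837 -0.5495]
 [-0.1538 -1.6776]
 [-0.2087  0.5142]
 [ 0.6278  0.8049]
 [-1.4759  1.0099]]
pump [0.6425 0.0938 0.168 ] piv [0.5426 0.0992 0.112 ] tip [0.4505 0.1136 0.112 ] len 0.09322388992177787 valve 0.1006584870633751
[-0.0389  0.4887 -0.2041  1.5751  0.1076  1.0889  1.2472]
[-0.031   0.5689 -0.2155  1.6346  0.1417  0.9535  1.2211]
[-0.0452  0.2736 -0.1681  2.0762  0.0633  0.7965  1.2654]
[-0.0268  0.3494 -0.1923  2.1045  0.1022  0.6963  1.2306]
[-0.1294  0.4851 -0.3009  1.8985  0.1965  0.7864  0.9798]
[-0.1968  0.4795  0.0143  1.5813 -0.0075  1.0808 -0.2345]
[-0.2111  0.5583  0.0341  1.6418 -0.0223  0.9419 -0.2229]
[-0.2486  0.2674  0.0643  2.083  -0.0239  0.7918 -0.2238]
[-0.2415  0.342   0.057   2.1116 -0.0301  0.6887 -0.2184]
[-0.3524  0.4665 -0.0214  1.9065  0.0138  0.7688 -0.4354]
```

Run:
```python
from h import *
np.set_printoptions(precision=4,suppress=True)
P=np.load("pose.npy");q=quat(P[2]+np.pi/2)
manip.grip(0.0,20)
manip.move_to(S((.03,0,.23),P),q)
save("top","top1")
manip.movel(S((.03,0,.175),P),v=.15)
print(manip.current_t(),manip.current_position(),manip.current_force())
for z in(.163,.150,.140):
    manip.movel(S((.03,0,z),P),v=.1);print(manip.current_t(),manip.current_position(),manip.current_force())
save("side","side1")
manip.movel(S((.03,0,.175),P),v=.15);print(manip.current_t())
r=imaging.tip_of("pump_top","side");print(r[:1])
```

```text
5.7333 [0.6425 0.0942 0.1751] [0.1554 0.0033 0.0091]
6.0 [0.6442 0.0944 0.1648] [1.619  0.8031 4.2093]
6.2833 [0.6442 0.0944 0.1522] [1.5275 0.7092 6.7461]
6.5333 [0.6443 0.0943 0.1425] [0.7061 0.1576 9.2176]
6.9667
[{'at': [346.1, 211.6], 'confidence': 0.54}]
```

```bash
python3 -c "
import cv2;a=cv2.imread('pics/top1.png')[100:320,160:400];b=cv2.imread('pics/side1.png')[140:360,220:460]
cv2.imwrite('pics/c1.png',cv2.hconcat([cv2.resize(a,(400,366),interpolation=2),cv2.resize(b,(400,366),interpolation=2)]))"
```

```text
(no output)
```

View pics/c1.png

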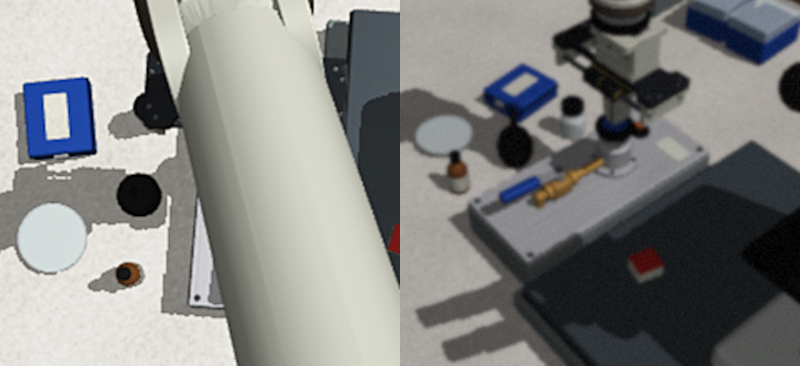

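The crop shows the fingertips pressing the knob down, with the pin clear beside it and nothing disturbed. I'll stroke deeper now.

Run:
```python
from h import *
np.set_printoptions(precision=4,suppress=True)
P=np.load("pose.npy")
for i in range(7):
    manip.movel(S((.03,0,.134),P),v=.12);manip.dwell(.15)
    print(manip.current_t(),manip.current_position()[2],manip.current_force())
    manip.movel(S((.03,0,.176),P),v=.15);manip.dwell(.2)
manip.movel(S((.03,0,.23),P),v=.2)
manip.move_to(S((-.145,-.045,.23),P),quat(P[2]+np.pi/2))
im=save("side","side2");print(manip.current_t())
p=proj("side",S(np.array([.105,.025,.095]),P));print(p,imaging.tip_of("pin_tip","side"))
x,y=p.astype(int);b=im[y-60:y+60,x-110:x+50,::-1]
cv2.imwrite("pics/c2.png",cv2.resize(b,(800,600),interpolation=cv2.INTER_CUBIC))
```

```text
7.6583 0.1381093771778023 [-8.7295 -1.3974 28.7476]
8.9417 0.13814894388022547 [-7.5618 -2.0237 25.0921]
10.225 0.13815684541793308 [-7.3167 -0.9636 24.5058]
11.5083 0.13814706219678755 [-7.7738 -1.8413 24.8672]
12.7917 0.1381436878122136 [-7.9765 -0.639  26.0528]
14.075 0.1381696811838111 [-7.1337 -1.6387 25.584 ]
15.3583 0.13814587438388162 [-7.6004 -1.9967 25.0504]
17.2083
[363.4312 208.7524] [{'at': [364.7, 209.2], 'confidence': 0.56}]
```

View pics/c2.png

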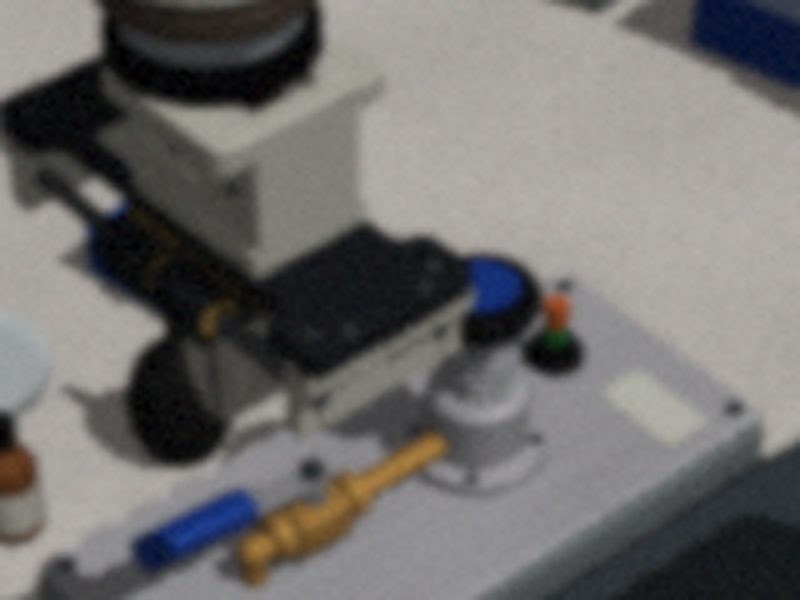

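The pin at crop (557,320) stands out with its green band showing, and the knob is back up. Next is the lever.

Run:
```python
from h import *
np.set_printoptions(precision=3,suppress=True)
P=np.load("pose.npy")
def F(th,off,z=.096,r=.068): return S((-.07-r*np.cos(th)-off*np.sin(th), r*np.sin(th)-off*np.cos(th), z),P)
manip.move_to(F(0,.05,.23),quat(P[2]+np.pi/2))
manip.movel(F(0,.05),v=.2);f0=np.array(manip.current_force());print(manip.current_t(),f0)
for th in np.linspace(0,1.57,9):
    manip.movel(F(th,.024),v=.1);f=np.array(manip.current_force())-f0
    print(round(th,2),f)
    if np.linalg.norm(f)>25: break
else:
    for off in np.arange(.022,.009,-.002):
        manip.movel(F(1.57,off),v=.05);f=np.array(manip.current_force())-f0
        print(round(off,3),f)
        if np.linalg.norm(f)>8: break
manip.dwell(.3)
p=np.array(manip.current_position());print(manip.current_t(),p)
```

```text
18.325 [-0.342  0.26  -0.356]
0.0 [-0.165 -0.032  0.743]
0.2 [-0.749 -0.869  0.019]
0.39 [0.405 0.134 0.174]
0.59 [ 0.681 -0.868 -0.125]
0.78 [-0.085 -0.907 -0.267]
0.98 [ 0.409 -0.277  1.218]
1.18 [-0.143  0.147  0.511]
1.37 [ 0.335 -1.29   0.743]
1.57 [ 0.091 -0.486  0.744]
0.022 [-0.96  -1.234 -0.039]
0.02 [-2.392  0.612  2.242]
0.018 [-7.085  0.537  5.744]
22.1167 [0.526 0.168 0.096]
```

Run:
```python
from h import *
P=np.load("pose.npy")
manip.movel(S((-.115,.068,.096),P),v=.1)
manip.movel(S((-.115,.068,.24),P),v=.2)
manip.move_to(S((-.17,.25,.30),P),quat(P[2]+np.pi/2))
print(manip.current_t())
a=save("top","top3")[100:320,160:400,::-1];b=save("side","side3")[140:360,220:460,::-1]
for r in imaging.tip_of("valve_tip","top"):
    d=atz("top",r["at"],.112)-S((-.07,0,.112),P);print(r,np.linalg.norm(d),P[2]+np.pi-np.arctan2(d[1],d[0]))
cv2.imwrite('pics/c3.png',cv2.hconcat([cv2.resize(a,(400,366),interpolation=2),cv2.resize(b,(400,366),interpolation=2)]))
```

```text
24.2167
{'at': [264.1, 228.4], 'confidence': 0.8} 0.0941131886525554 1.5895771782855679
{'at': [305.0, 148.4], 'confidence': 0.26} 0.1694544693857022 3.0155939205349083
```

View pics/c3.png

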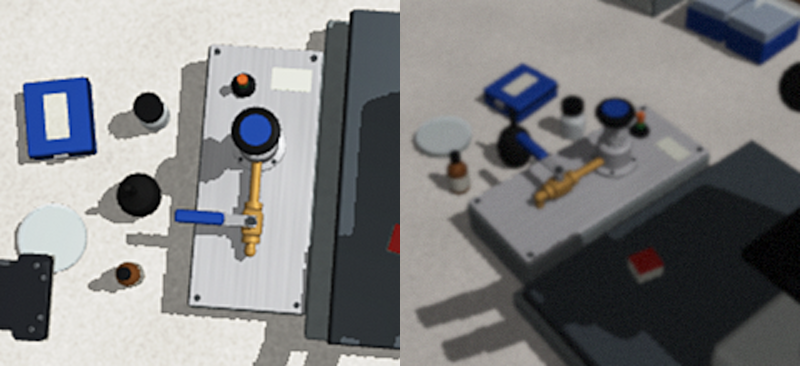

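The lever lies crosswise at 1.59 rad (tip at pixel 264,228 in the top view), the pin is out, the knob is up, and none of the loose things has moved. The robot is clear.

```bash
python3 -c "
from plant import job
print(job.close_job())"
```

```text
the job is handed in; nothing more can be done
None
```

I pumped the pin fully out with its green band showing, pushed the valve lever shut (measured at about 1.59 rad), backed the arm clear and handed the job in at about 24 s; no verdict came back.

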